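# Press the circuit board home in the test jig

## Robot

A 6-joint arm with a two-finger parallel gripper is mounted at the origin on the work surface. World frame = base frame: x ahead of the robot, y to its left, z up, the work surface at z = 0. Lengths are in mm, angles in degrees, forces in N, time in s.
With the tool pointing down it reaches from about 300 to 850 mm from the base axis. Payload 4.2 kg.
Tool frame: the origin (TCP) lies between the finger pads; the fingertips stand 22 mm ahead of it and the grasp point (between the pads) lies 3 mm ahead of it; z points along the fingers, y is the direction in which the jaws open and shut (so a half turn about z gives the same grasp; the last joint's range is limited). The gripper opens to 91 mm and grips with 3 to 60 N. Pads are 32 mm wide; open, the fingers measure 118 mm over their backs; the gripper's body (76 mm by 178 mm) begins 60 mm behind the grasp point.
Start: joints at [-64.515, 18.312, 89.639, -0, 72.044, -1.146], TCP at [257.745, -514.012, 235.976] pointing down, gripper open.
Joint ranges: [-177.97, 177.97], [-48.28, 115.42], [12.27, 149.76], [-77.06, 257.06], [2.81, 150.46], [-146.56, 146.56]. Speed limits (degrees/s): [147.25, 147.25, 180, 180, 180, 180].

## Interface

Orientations are given as [roll, pitch, yaw] about the fixed x, y, z axes, in that order (R = Rz(yaw) Ry(pitch) Rx(roll)).
In Python, from workcell import telemetry, cams, env gives the robot as it stands.
- The arm moves only by the shell command python3 -m inch 'ROWS' [FORCE]. ROWS is JSON, a list of rows, each an object of numbers: "x", "y", "z": the shift along the tool's x, y, z in cm; "yaw": the turn about the tool's z in units of 5 degrees (1.0 is 5 degrees); "gripper": the gripper's target within -1 to 1 (fully open at 1, half-way at 0, shut at -1). A call has 1 to 12 rows; each row shifts and turns the commanded pose from where the row before left it, along the tool's axes as they then stand; what a row does not reach is not made up. A row lasts 1/12 s, in which the tool goes at most 41.7 mm and 7.16 degrees, less where a joint would pass 70% of its speed; a pose out of reach is approached as far as the arm can. A call is refused whole if a number of a shift passes 4.17 or a number of a turn 1, either way. A call with a gripper value outside its range is refused whole. The fingers move at their own pace and stop on an object; FORCE is the grip in N (left out, the last holds). Time passes only in rows, so rows that do not move let the fingers close. It gives the time, the measured TCP pose, the force and the opening at its end, in the units of the state.
- telemetry.state(): the state, without advancing time (a new reading comes with each control period).
- cams.grab_frame(name): name is "side" or "top"; returns a dict with "pixels" (420x560x3 uint8, red, green, blue), "mtx" (3x3 intrinsics, pixels), "distortion" ([k1, k2, p1, p2, k3] as OpenCV has them; the pictures are not rectified), "rvec" (rotation vector, rad) and "tvec" (3), from world to camera coordinates, as OpenCV has them. Camera axes: x right, y down, z forward; pixel columns grow to the right and rows downward; lengths in mm; the calibration is good to about 2 mm. A picture is of the moment at which its call begins. There is no depth.
- env.job_done(): hands the job in, once; it reports no verdict.
The state is a dict: "time_s": time; "qpos": joint angles; "qvel": joint speeds; "effort": joint torques, N m; "ee_pos": TCP position; "ee_rot": TCP orientation; "force": force on the tool from outside, world axes, zero at the start; "torque": the same for the moment, N m; "gripper_width": finger opening in mm.
Only numpy, scipy, OpenCV 4.12 (cv2) and the standard library are available. Lean on these libraries where they do the work, as an engineer would, in place of code of your own. Each camera call takes 0.05 s, during which the arm holds its last target. There are 200 camera calls.

## Task

In the test jig screwed to the bench, pump the clamp's trigger until the jaw has pushed the circuit board fully home in its socket, then press the release lever and hold it down until the jaw has slid all the way back, leaving the board plugged in. Let the clamp do the pushing: do not touch the board or the jaw.

Things in the scene. Friction and masses are not known exactly. Their poses are not given: they have to be found in the camera images.
- jig: Test jig: aluminium plate 315 x 104 x 10 mm screwed to the bench. Origin: underside of the plate, below the trigger's pivot; x points the way the jaw advances, to the white socket (face at x = 210 mm), z up. Steel cheeks beside the pivot are 114 mm high (|x| to 28 mm, |y| to 22 mm). The toothed bar, top at 50 mm, runs under the trigger back to x = -125 mm.
- trigger_pad (a point): Top centre of the trigger, a black paddle 46 mm long (jig x), 36 mm wide; at rest at (-62, 0, 123) mm in the jig's frame. Pressed down (8 to 12 N, more if hurried) it swings 40 mm to a stop, and springs back when let go. Each full press moves the jaw on some 20 mm and a pawl holds it there. Once the board is home the trigger stops hard part way: do not force it.
- release_pad (a point): Top centre of the release lever, a bare steel thumb plate 32 x 32 mm beside the cheeks; at rest at (-24, -60, 65) mm in the jig's frame. It goes down 15 mm to a stop (about 5 N) and springs back. While it is fully down and the trigger is let go, the sprung jaw slides back by itself within 1 s; let up early, the pawl catches the jaw again.
- board: Green circuit board in a grey carrier 70 x 60 x 8 mm, loose on the jig's plate between two black guides; a 12 mm tongue faces the socket. Origin: centre of its underside; x as the jig's. Home: its shoulder meets the socket's face, the tongue is hidden, origin at x = 175 mm in the jig's frame. It starts 18 to 32 mm short. A like board lying on the bench is not in use.
- jaw (a joint): Travel of the clamp's jaw, a dark steel plate 50 mm wide, 60 mm high, with a rubber face that pushes the board's near edge: 0 m fully back, about 0.06 m when the board is home. Starts some 0.007 or 0.017 m forward, held by the pawl.
There are look-alikes about, which are no part of the job. Leave any blue or white look-alike of the board alone.

How it is judged:
By the outcome, as a careful person would: the job done as asked, in the order asked, and still so for the second after the job is handed in, with the robot touching nothing.
It also fails if it takes over 45 s, if anything falls off the work surface, if the arm or the gripper's body presses on something with over 40 N, if the wrist force passes 120 N, or if a joint passes its speed limit or range.

## Working session

There is one attempt and no reset: what is moved stays moved. The work goes in short steps, Python scripts to look and compute and a shell command to move; the robot and the scene stay as the last step left them, time stands still between calls to the robot, and variables do not carry over. Pictures are saved under pics/ and viewed, about 8 in all and at most 12, crops included, and the job is handed in when it is done.

```bash
mkdir -p pics
cat > h.py <<'E'
import numpy as np, cv2
from workcell import telemetry, cams, env
def grab(n,save=None):
    f=cams.grab_frame(n)
    if save: cv2.imwrite(f'pics/{save}.png',cv2.cvtColor(f['pixels'],cv2.COLOR_RGB2BGR))
    return f
def ray(f,uv):
    p=cv2.undistortPoints(np.array([[uv]],float),np.array(f['mtx']),np.array(f['distortion']))[0,0]
    R=cv2.Rodrigues(np.array(f['rvec'],float))[0]; t=np.array(f['tvec'],float).ravel()
    return -R.T@t, R.T@np.array([p[0],p[1],1])
def onz(f,uv,z):
    c,d=ray(f,uv); return c+d*(z-c[2])/d[2]
def proj(f,P):
    return cv2.projectPoints(np.array(P,float).reshape(-1,3),np.array(f['rvec'],float),np.array(f['tvec'],float),np.array(f['mtx']),np.array(f['distortion']))[0][:,0]
E
python3 - <<'E'
from h import *
for n in('top','side'):
    f=grab(n,n+'0'); print(n,ray(f,(280,210)))
print(telemetry.state())
E
```

```text
top (array([440.42769869,  24.5563285 , 761.79546122]), array([ 1.18185280e-01,  6.50619456e-04, -9.93028657e-01]))
side (array([ 444.25154776, -628.850482  ,  561.83768372]), array([ 0.08726658,  0.82470351, -0.55990148]))
{'time_s': 0.1, 'qpos': array([-6.45149062e+01,  1.83487029e+01,  8.97008334e+01,  7.21735783e-04,
        7.20436947e+01, -1.14530768e+00]), 'qvel': array([-0.14757749, -0.13398554, -0.16326097, -0.06041071, -0.0809032 ,
       -0.02382427]), 'effort': array([ 1.44816954e-04, -4.13334346e+01, -2.32509148e+01,  7.28403870e-02,
        4.22007660e-02, -5.48597745e-05]), 'ee_pos': array([ 257.56046168, -513.61272392,  235.18745589]), 'ee_rot': array([-1.79906801e+02, -2.54958655e-03,  2.66301763e+01]), 'force': array([ 0.28139398, -0.25283522,  0.52023746]), 'torque': array([-0.05070218,  0.06370893,  0.0136481 ]), 'gripper_width': 91.44345157174483}
```

View pics/top0.png

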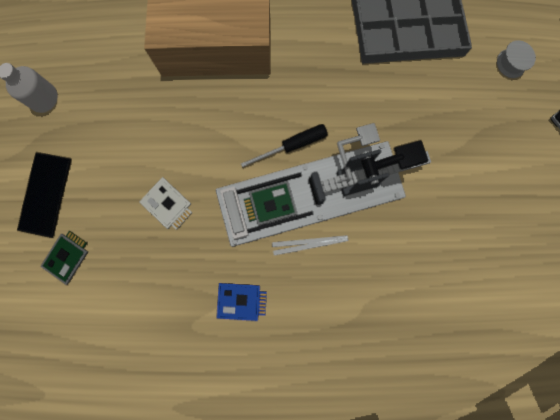

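View pics/side0.png

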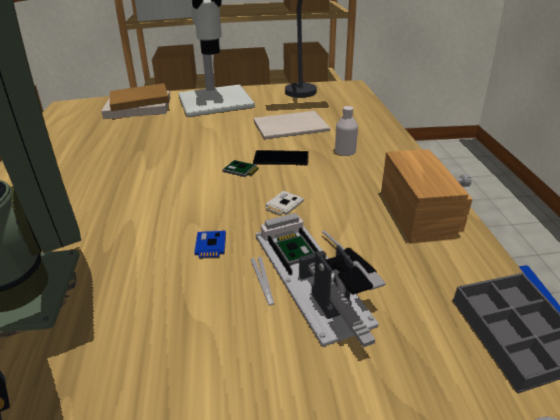

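The top view shows the jig with its socket at left (~(235,214)), trigger paddle at (412,154) and release plate at (368,133). The side view confirms this. Next I'll zoom in for exact corners.

Run:
```python
import cv2
i=cv2.imread('pics/top0.png')[115:255,205:440]
cv2.imwrite('pics/c1.png',cv2.resize(i,None,fx=3.4,fy=3.4,interpolation=cv2.INTER_CUBIC))
```

```text
(no output)
```

View pics/c1.png

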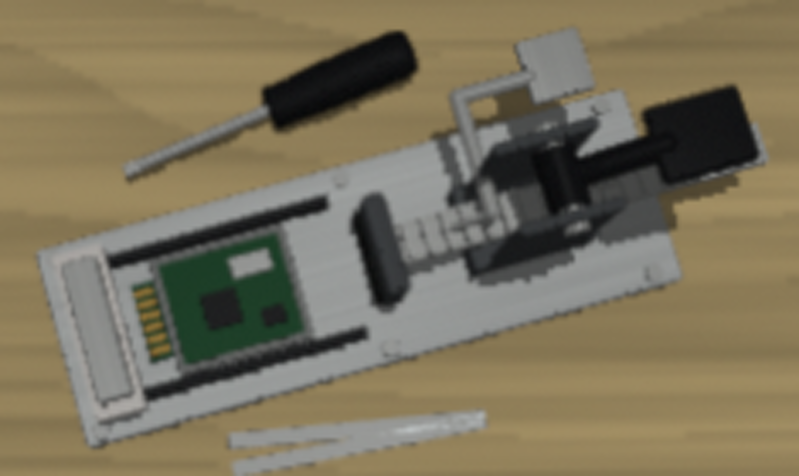

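Run:
```python
from h import *
f=grab('top')
def P(l,z): return np.array([onz(f,((u+.5)/3.4+204.5,(v+.5)/3.4+114.5),z) for u,v in l])
pl=P([(38,255),(92,446),(680,278),(625,92)],10)
for n,q in(('plate',pl),('trig',P([(645,108),(737,86),(758,157),(672,180)],123)),('rel',P([(516,44),(577,28),(594,88),(533,104)],65))):
    print(n,q.round(1).tolist(),q.mean(0).round(1),[np.linalg.norm(q[i]-q[i-1]).round(1) for i in range(4)])
    e=(q[0]-q[3]) if n=='plate' else q[0]-q[1]; print('yaw',np.degrees(np.arctan2(e[1],e[0])))
d1=(pl[0]-pl[3]);d2=pl[1]-pl[2]; d=d1+d2; yaw=np.arctan2(d[1],d[0]);print('yaw jig',np.degrees(yaw))
R=lambda a:np.array([[np.cos(a),-np.sin(a)],[np.sin(a),np.cos(a)]])
t=P([(645,108),(737,86),(758,157),(672,180)],123).mean(0)[:2];r=P([(516,44),(577,28),(594,88),(533,104)],65).mean(0)[:2]
print('origin from trig',t-R(yaw)@[-62,0],'rel',r-R(yaw)@[-24,-60])
o=t-R(yaw)@[-62,0]; print('plate corners in jig',[(R(yaw).T@(p[:2]-o)).round(1).tolist() for p in pl])
```

```text
plate [[566.3, 135.6, 10.0], [469.2, 107.7, 10.0], [551.9, -191.6, 10.0], [649.5, -167.1, 10.0]] [559.2 -28.8  10. ] [np.float64(314.0), np.float64(100.9), np.float64(310.5), np.float64(100.7)]
yaw 105.3830554459623
trig [[610.9, -146.9, 123.0], [621.1, -189.1, 123.0], [588.9, -196.8, 123.0], [578.5, -157.5, 123.0]] [ 599.8 -172.6  123. ] [np.float64(34.1), np.float64(43.3), np.float64(33.1), np.float64(40.6)]
yaw 103.60877698968318
rel [[658.0, -101.1, 65.0], [666.1, -131.1, 65.0], [636.2, -138.1, 65.0], [628.3, -108.2, 65.0]] [ 647.2 -119.6   65. ] [np.float64(30.6), np.float64(31.1), np.float64(30.7), np.float64(30.9)]
yaw 105.0644770616918
yaw jig 105.40910712665236
origin from trig [ 583.353081   -112.78208417] rel [ 582.94605591 -112.4094388 ]
plate corners in jig [[244.0, -49.5], [242.9, 51.4], [-67.6, 51.3], [-70.0, -49.4]]
```

```bash
python3 -m inch '[{"yaw":0.76,"gripper":-1},{"yaw":0.76,"gripper":-1},{"yaw":0.75,"gripper":-1},{"x":1.75,"y":-1,"gripper":-1},{"x":2.1,"y":-1.2,"gripper":-1},{"x":2.1,"y":-1.2,"gripper":-1},{"x":2.1,"y":-1.2,"gripper":-1},{"x":2.1,"y":-1.2,"gripper":-1},{"x":2.1,"y":-1.2,"gripper":-1},{"x":2.1,"y":-1.2,"gripper":-1},{"x":2.1,"y":-1.2,"gripper":-1},{"x":2.1,"y":-1.2,"gripper":-1}]' 20
python3 -m inch '[{"x":2.1,"y":-1.2,"gripper":-1},{"x":2.1,"y":-1.2,"gripper":-1},{"x":2.1,"y":-1.2,"gripper":-1},{"x":2.1,"y":-1.2,"gripper":-1},{"x":2.1,"y":-1.2,"gripper":-1},{"x":2.1,"y":-1.2,"gripper":-1},{"x":2.1,"y":-1.2,"gripper":-1},{"x":2.1,"y":-1.2,"gripper":-1},{"x":2.1,"y":-1.2,"gripper":-1},{"x":2.1,"y":-1.2,"gripper":-1},{"gripper":-1},{"gripper":-1}]'
```

```text
invalid input
invalid input
```

```bash
python3 -m inch '[{"x":0,"y":0,"z":0,"yaw":0.76,"gripper":-1},{"x":0,"y":0,"z":0,"yaw":0.76,"gripper":-1},{"x":0,"y":0,"z":0,"yaw":0.75,"gripper":-1}]' 20
```

```text
time_s: 0.4
ee_pos: [257.6, -513.8, 235.6]
ee_rot: [-180.0, 0.0, 15.1]
force: [-0.4, 0.0, 0.4]
gripper_width: 73.8
```

```bash
python3 -m inch '[{"x":1.2,"y":-0.7,"z":0,"yaw":0,"gripper":-1},{"x":1.9,"y":-1.1,"z":0,"yaw":0,"gripper":-1},{"x":1.9,"y":-1.1,"z":0,"yaw":0,"gripper":-1},{"x":1.9,"y":-1.1,"z":0,"yaw":0,"gripper":-1},{"x":1.9,"y":-1.1,"z":0,"yaw":0,"gripper":-1},{"x":1.9,"y":-1.1,"z":0,"yaw":0,"gripper":-1},{"x":1.9,"y":-1.1,"z":0,"yaw":0,"gripper":-1},{"x":1.9,"y":-1.1,"z":0,"yaw":0,"gripper":-1},{"x":1.9,"y":-1.1,"z":0,"yaw":0,"gripper":-1},{"x":1.9,"y":-1.1,"z":0,"yaw":0,"gripper":-1},{"x":1.9,"y":-1.1,"z":0,"yaw":0,"gripper":-1},{"x":0,"y":0,"z":0,"yaw":0,"gripper":-1}]'
python3 -m inch '[{"x":1.9,"y":-1.1,"z":0,"yaw":0,"gripper":-1},{"x":1.9,"y":-1.1,"z":0,"yaw":0,"gripper":-1},{"x":1.9,"y":-1.1,"z":0,"yaw":0,"gripper":-1},{"x":1.9,"y":-1.1,"z":0,"yaw":0,"gripper":-1},{"x":1.9,"y":-1.1,"z":0,"yaw":0,"gripper":-1},{"x":1.9,"y":-1.1,"z":0,"yaw":0,"gripper":-1},{"x":1.9,"y":-1.1,"z":0,"yaw":0,"gripper":-1},{"x":1.9,"y":-1.1,"z":0,"yaw":0,"gripper":-1},{"x":1.9,"y":-1.1,"z":0,"yaw":0,"gripper":-1},{"x":1.9,"y":-1.1,"z":0,"yaw":0,"gripper":-1},{"x":0,"y":0,"z":0,"yaw":0,"gripper":-1},{"x":0,"y":0,"z":0,"yaw":0,"gripper":-1}]'
```

```text
time_s: 1.4
ee_pos: [424.2, -344.5, 235.8]
ee_rot: [-179.9, -0.1, 15.6]
force: [0.6, -0.1, 1.0]
gripper_width: 0.7
time_s: 2.4
ee_pos: [576.1, -190.9, 235.5]
ee_rot: [-180.0, 0.1, 15.4]
force: [-0.1, -0.6, -0.6]
gripper_width: 0.6
```

```bash
python3 -m inch '[{"x":1.4,"y":-0.57,"z":0,"yaw":0,"gripper":-1},{"x":1.37,"y":-0.57,"z":0,"yaw":0,"gripper":-1},{"x":0,"y":0,"z":2,"yaw":0,"gripper":-1},{"x":0,"y":0,"z":2,"yaw":0,"gripper":-1},{"x":0,"y":0,"z":2,"yaw":0,"gripper":-1},{"x":0,"y":0,"z":1.5,"yaw":0,"gripper":-1},{"x":0,"y":0,"z":0,"yaw":0,"gripper":-1},{"x":0,"y":0,"z":0,"yaw":0,"gripper":-1}]'
python3 - <<'E'
from h import *
a=grab('top')['pixels'][100:270,195:445]; b=grab('side')['pixels'][190:360,220:400]
r=lambda i,w,h:cv2.resize(i[...,::-1],(w,h),interpolation=cv2.INTER_CUBIC)
cv2.imwrite('pics/c2.png',np.hstack([r(a,450,306),r(b,324,306)]))
E
```

```text
time_s: 3.07
ee_pos: [599.8, -173.3, 160.5]
ee_rot: [-180.0, 0.1, 15.3]
force: [-0.8, 0.7, -0.1]
gripper_width: 0.4
```

View pics/c2.png

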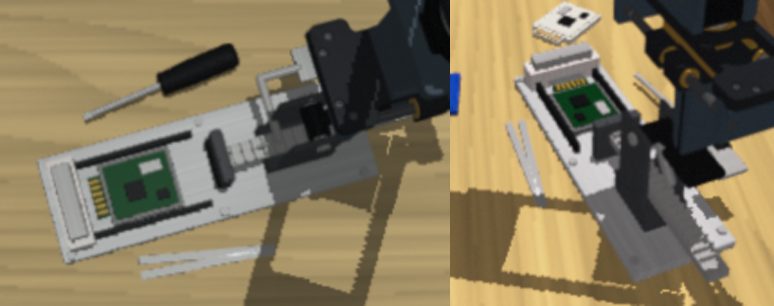

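```bash
python3 -m inch '[{"x":0,"y":0,"z":0.7,"yaw":0,"gripper":-1},{"x":0,"y":0,"z":0.7,"yaw":0,"gripper":-1},{"x":0,"y":0,"z":0.5,"yaw":0,"gripper":-1},{"x":0,"y":0,"z":0.5,"yaw":0,"gripper":-1},{"x":0,"y":0,"z":0.5,"yaw":0,"gripper":-1},{"x":0,"y":0,"z":0.5,"yaw":0,"gripper":-1},{"x":0,"y":0,"z":0,"yaw":0,"gripper":-1}]'
python3 -m inch '[{"x":0,"y":0,"z":0.5,"yaw":0,"gripper":-1},{"x":0,"y":0,"z":0.5,"yaw":0,"gripper":-1},{"x":0,"y":0,"z":0.5,"yaw":0,"gripper":-1},{"x":0,"y":0,"z":0.3,"yaw":0,"gripper":-1},{"x":0,"y":0,"z":0,"yaw":0,"gripper":-1}]'
```

```text
time_s: 3.75
ee_pos: [600.7, -175.3, 127.9]
ee_rot: [179.7, -0.1, 15.3]
force: [0.3, -4.8, 6.3]
gripper_width: 0.3
time_s: 4.17
ee_pos: [600.2, -173.9, 110.0]
ee_rot: [179.9, -0.1, 15.3]
force: [-1.9, -0.8, 9.0]
gripper_width: 0.1
```

```bash
python3 -m inch '[{"x":0,"y":0,"z":0.3,"yaw":0,"gripper":-1},{"x":0,"y":0,"z":0,"yaw":0,"gripper":-1}]'; python3 -m inch '[{"x":0,"y":0,"z":0.2,"yaw":0,"gripper":-1},{"x":0,"y":0,"z":0,"yaw":0,"gripper":-1}]'
```

```text
time_s: 4.33
ee_pos: [600.5, -173.9, 108.5]
ee_rot: [179.9, -0.1, 15.3]
force: [-2.2, -0.5, 12.1]
gripper_width: 0.7
time_s: 4.5
ee_pos: [601.0, -174.3, 107.9]
ee_rot: [179.8, -0.2, 15.3]
force: [-3.4, -1.6, 19.1]
gripper_width: 0.5
```

```bash
cat >> h.py <<'E'
def board(tag=None):
    f=grab('top'); p=f['pixels'].astype(int); m=((p[...,1]>p[...,0]+15)&(p[...,1]>p[...,2]+10)).astype(np.uint8)
    m[:150]=0;m[240:]=0;m[:,:215]=0;m[:,330:]=0
    m=cv2.morphologyEx(m,cv2.MORPH_CLOSE,np.ones((9,9),np.uint8))
    c=max(cv2.findContours(m,0,2)[0],key=cv2.contourArea); a=np.radians(105.3)
    Q=np.array([onz(f,x[0],18)[:2]-[583.1,-112.6] for x in c.astype(float)])@np.array([[np.cos(a),-np.sin(a)],[np.sin(a),np.cos(a)]])
    print('board green jig x',np.percentile(Q[:,0],[5,95]).round(1),'y',np.percentile(Q[:,1],[5,95]).round(1),'mean of ends',np.percentile(Q[:,0],[5,95]).mean().round(1))
    if tag: cv2.imwrite(f'pics/{tag}.png',cv2.resize(p[130:260,205:400].astype(np.uint8)[...,::-1],None,fx=3.5,fy=3.5,interpolation=cv2.INTER_CUBIC))
E
python3 -c "from h import *;board()"
python3 -m inch '[{"x":0,"y":0,"z":-0.9,"yaw":0,"gripper":-1},{"x":0,"y":0,"z":-1,"yaw":0,"gripper":-1},{"x":0,"y":0,"z":-1,"yaw":0,"gripper":-1},{"x":0,"y":0,"z":-1,"yaw":0,"gripper":-1},{"x":0,"y":0,"z":-1,"yaw":0,"gripper":-1},{"x":0,"y":0,"z":-0.8,"yaw":0,"gripper":-1},{"x":0,"y":0,"z":0,"yaw":0,"gripper":-1},{"x":0,"y":0,"z":0,"yaw":0,"gripper":-1}]'
python3 -c "from h import *;board()"
```

```text
board green jig x [125.1 196.4] y [-26.   25.6] mean of ends 160.7
time_s: 5.22
ee_pos: [599.8, -173.3, 161.2]
ee_rot: [180.0, -0.0, 15.3]
force: [-0.4, -0.6, -0.1]
gripper_width: 0.6
board green jig x [125.1 196.4] y [-25.9  25.6] mean of ends 160.7
```

```bash
python3 -m inch '[{"x":0,"y":0,"z":0.7,"yaw":0,"gripper":-1},{"x":0,"y":0,"z":0.7,"yaw":0,"gripper":-1},{"x":0,"y":0,"z":0.5,"yaw":0,"gripper":-1},{"x":0,"y":0,"z":0.5,"yaw":0,"gripper":-1},{"x":0,"y":0,"z":0.5,"yaw":0,"gripper":-1},{"x":0,"y":0,"z":0.5,"yaw":0,"gripper":-1},{"x":0,"y":0,"z":0,"yaw":0,"gripper":-1}]'
python3 -m inch '[{"x":0,"y":0,"z":0.5,"yaw":0,"gripper":-1},{"x":0,"y":0,"z":0.5,"yaw":0,"gripper":-1},{"x":0,"y":0,"z":0,"yaw":0,"gripper":-1}]'
python3 -c "from h import *;board('p2')"
```

```text
time_s: 5.85
ee_pos: [600.1, -175.2, 127.3]
ee_rot: [179.8, -0.0, 15.3]
force: [-0.0, -5.0, 6.6]
gripper_width: 0.5
time_s: 6.1
ee_pos: [600.0, -174.9, 117.4]
ee_rot: [179.8, -0.0, 15.3]
force: [-0.8, -4.7, 5.7]
gripper_width: 0.5
board green jig x [128.1 201.4] y [-25.9  25.6] mean of ends 164.8
```

View pics/p2.png

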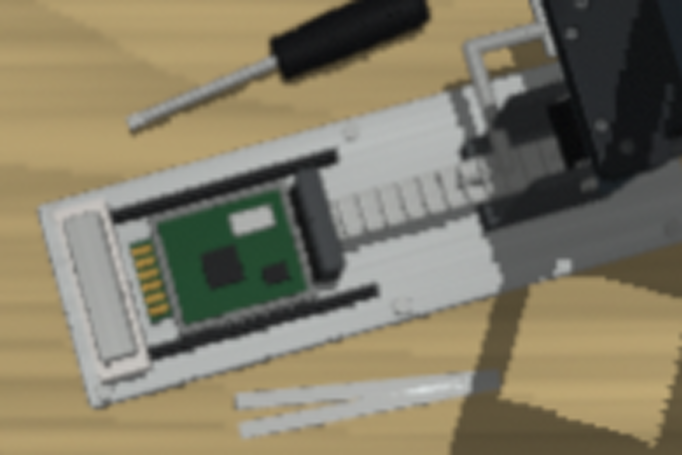

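The jaw (at (318,225) in the crop) has just reached the board's near edge. The tongue is still clear of the socket, so I'll continue pressing.

```bash
python3 -m inch '[{"x":0,"y":0,"z":0.4,"yaw":0,"gripper":-1},{"x":0,"y":0,"z":0.4,"yaw":0,"gripper":-1},{"x":0,"y":0,"z":0.4,"yaw":0,"gripper":-1},{"x":0,"y":0,"z":0.1,"yaw":0,"gripper":-1},{"x":0,"y":0,"z":0.1,"yaw":0,"gripper":-1},{"x":0,"y":0,"z":0,"yaw":0,"gripper":-1}]'
python3 -c "from h import *;board()"
python3 -m inch '[{"x":0,"y":0,"z":-0.9,"yaw":0,"gripper":-1},{"x":0,"y":0,"z":-1,"yaw":0,"gripper":-1},{"x":0,"y":0,"z":-1,"yaw":0,"gripper":-1},{"x":0,"y":0,"z":-1,"yaw":0,"gripper":-1},{"x":0,"y":0,"z":-1,"yaw":0,"gripper":-1},{"x":0,"y":0,"z":-0.4,"yaw":0,"gripper":-1},{"x":0,"y":0,"z":0,"yaw":0,"gripper":-1},{"x":0,"y":0,"z":0,"yaw":0,"gripper":-1}]'
python3 -c "from h import *;board()"
```

```text
time_s: 6.65
ee_pos: [600.8, -174.6, 107.6]
ee_rot: [179.8, -0.2, 15.3]
force: [-5.5, -2.1, 25.2]
gripper_width: 0.3
board green jig x [136.1 204. ] y [-25.9  25.6] mean of ends 170.1
time_s: 7.37
ee_pos: [599.5, -173.1, 155.7]
ee_rot: [-180.0, 0.0, 15.3]
force: [0.6, -0.7, 0.0]
gripper_width: 0.3
board green jig x [136.1 202.8] y [-25.9  25.6] mean of ends 169.4
```

```bash
python3 -m inch '[{"x":0,"y":0,"z":0.5,"yaw":0,"gripper":-1},{"x":0,"y":0,"z":0.4,"yaw":0,"gripper":-1},{"x":0,"y":0,"z":0.5,"yaw":0,"gripper":-1},{"x":0,"y":0,"z":0.5,"yaw":0,"gripper":-1},{"x":0,"y":0,"z":0.5,"yaw":0,"gripper":-1},{"x":0,"y":0,"z":0.4,"yaw":0,"gripper":-1},{"x":0,"y":0,"z":0,"yaw":0,"gripper":-1}]'
python3 -c "from h import *;board()"
python3 -m inch '[{"x":0,"y":0,"z":0.3,"yaw":0,"gripper":-1},{"x":0,"y":0,"z":0.3,"yaw":0,"gripper":-1},{"x":0,"y":0,"z":0,"yaw":0,"gripper":-1}]'
python3 -c "from h import *;board()"
```

```text
time_s: 8.0
ee_pos: [600.4, -175.3, 128.7]
ee_rot: [179.8, -0.1, 15.3]
force: [-0.2, -5.0, 6.7]
gripper_width: 0.7
board green jig x [137.5 205.1] y [-26.   25.6] mean of ends 171.3
time_s: 8.3
ee_pos: [600.4, -175.3, 122.9]
ee_rot: [179.8, -0.1, 15.3]
force: [-0.9, -5.0, 6.6]
gripper_width: 0.1
board green jig x [142.9 207. ] y [-26.   25.6] mean of ends 174.9
```

```bash
python3 -m inch '[{"x":0,"y":0,"z":0.3,"yaw":0,"gripper":-1},{"x":0,"y":0,"z":0.3,"yaw":0,"gripper":-1},{"x":0,"y":0,"z":0,"yaw":0,"gripper":-1}]'
python3 -c "from h import *;board()"
python3 -m inch '[{"x":0,"y":0,"z":0.2,"yaw":0,"gripper":-1},{"x":0,"y":0,"z":0,"yaw":0,"gripper":-1}]'
python3 -c "from h import *;board('p3')"
```

```text
time_s: 8.6
ee_pos: [600.5, -175.3, 119.5]
ee_rot: [179.7, -0.1, 15.3]
force: [-4.5, -4.6, 18.7]
gripper_width: 0.8
board green jig x [144.8 206. ] y [-25.9  25.6] mean of ends 175.4
time_s: 8.82
ee_pos: [600.5, -175.3, 118.9]
ee_rot: [179.7, -0.2, 15.3]
force: [-6.7, -3.3, 24.2]
gripper_width: 0.3
board green jig x [144.8 206. ] y [-25.8  25.6] mean of ends 175.4
```

View pics/p3.png

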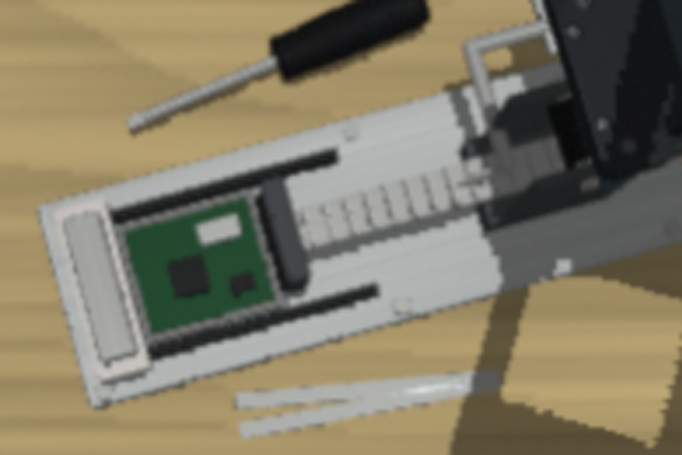

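The board's shoulder is at the socket face with the tongue hidden (edge at ~(125,285)), and the trigger stopped hard. I'll let go of the trigger and go to the release.

```bash
python3 -m inch '[{"x":0,"y":0,"z":-0.8,"yaw":0,"gripper":-1},{"x":0,"y":0,"z":-1,"yaw":0,"gripper":-1},{"x":0,"y":0,"z":-1,"yaw":0,"gripper":-1},{"x":0,"y":0,"z":-1,"yaw":0,"gripper":-1},{"x":0,"y":0,"z":-1.2,"yaw":0,"gripper":-1},{"x":0,"y":0,"z":-1.5,"yaw":0,"gripper":-1},{"x":1.5,"y":-0.9,"z":0,"yaw":0,"gripper":-1},{"x":1.7,"y":-1.05,"z":0,"yaw":0,"gripper":-1},{"x":1.7,"y":-1.05,"z":0,"yaw":0,"gripper":-1},{"x":1.48,"y":-0.93,"z":0,"yaw":0,"gripper":-1},{"x":0,"y":0,"z":0,"yaw":0,"gripper":-1},{"x":0,"y":0,"z":0,"yaw":0,"gripper":-1}]'
python3 -c "from h import *;board()"
python3 -m inch '[{"x":0,"y":0,"z":1,"yaw":0,"gripper":-1},{"x":0,"y":0,"z":1.5,"yaw":0,"gripper":-1},{"x":0,"y":0,"z":1.5,"yaw":0,"gripper":-1},{"x":0,"y":0,"z":1.5,"yaw":0,"gripper":-1},{"x":0,"y":0,"z":1.5,"yaw":0,"gripper":-1},{"x":0,"y":0,"z":1,"yaw":0,"gripper":-1},{"x":0,"y":0,"z":0,"yaw":0,"gripper":-1},{"x":0,"y":0,"z":0,"yaw":0,"gripper":-1}]'
python3 - <<'E'
from h import *
board()
a=grab('top')['pixels'][100:270,195:445]; b=grab('side')['pixels'][190:360,220:400]
r=lambda i,w,h:cv2.resize(i[...,::-1],(w,h),interpolation=cv2.INTER_CUBIC)
cv2.imwrite('pics/c4.png',np.hstack([r(a,450,306),r(b,324,306)]))
E
```

```text
time_s: 9.87
ee_pos: [651.2, -117.4, 177.9]
ee_rot: [-180.0, 0.1, 15.4]
force: [0.4, -0.4, 0.4]
gripper_width: 0.4
board green jig x [144.5 206. ] y [-26.   25.7] mean of ends 175.3
time_s: 10.58
ee_pos: [650.4, -119.1, 98.4]
ee_rot: [-180.0, 0.1, 15.2]
force: [0.4, -0.8, 1.0]
gripper_width: 0.6
board green jig x [144.5 206. ] y [-26.   25.7] mean of ends 175.3
```

View pics/c4.png

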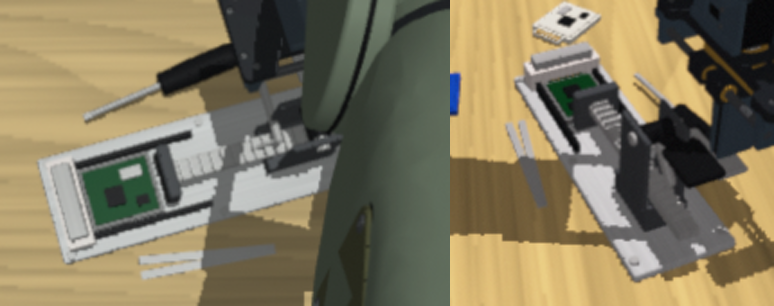

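The trigger is back up, the jaw is against the home board, and the fingers are over the release plate. Now I'll press the release and hold it.

```bash
python3 -m inch '[{"x":0,"y":0,"z":0.5,"yaw":0,"gripper":-1},{"x":0,"y":0,"z":0.5,"yaw":0,"gripper":-1},{"x":0,"y":0,"z":0.5,"yaw":0,"gripper":-1},{"x":0,"y":0,"z":0.5,"yaw":0,"gripper":-1},{"x":0,"y":0,"z":0.3,"yaw":0,"gripper":-1},{"x":0,"y":0,"z":0,"yaw":0,"gripper":-1}]'
python3 -m inch '[{"x":0,"y":0,"z":0.3,"yaw":0,"gripper":-1},{"x":0,"y":0,"z":0,"yaw":0,"gripper":-1}]'
python3 -m inch '[{"x":0,"y":0,"z":0.2,"yaw":0,"gripper":-1},{"x":0,"y":0,"z":0,"yaw":0,"gripper":-1}]'
```

```text
time_s: 11.23
ee_pos: [651.0, -118.4, 75.3]
ee_rot: [-180.0, 0.0, 15.3]
force: [0.3, 1.6, 2.4]
gripper_width: 0.6
time_s: 11.4
ee_pos: [651.2, -118.5, 74.2]
ee_rot: [180.0, -0.0, 15.3]
force: [-1.6, 1.3, 7.0]
gripper_width: 0.3
time_s: 11.57
ee_pos: [651.3, -118.5, 73.9]
ee_rot: [180.0, -0.1, 15.3]
force: [-3.5, 1.6, 14.1]
gripper_width: 0.4
```

Firmly at the stop. I'll hold for about 2 s and look.

```bash
Z='{"x":0,"y":0,"z":0,"yaw":0,"gripper":-1}'; python3 -m inch '[{"x":0,"y":0,"z":0.1,"yaw":0,"gripper":-1},{"x":0,"y":0,"z":0,"yaw":0,"gripper":-1},{"x":0,"y":0,"z":0,"yaw":0,"gripper":-1},{"x":0,"y":0,"z":0,"yaw":0,"gripper":-1},{"x":0,"y":0,"z":0,"yaw":0,"gripper":-1},{"x":0,"y":0,"z":0,"yaw":0,"gripper":-1},{"x":0,"y":0,"z":0,"yaw":0,"gripper":-1},{"x":0,"y":0,"z":0,"yaw":0,"gripper":-1},{"x":0,"y":0,"z":0,"yaw":0,"gripper":-1},{"x":0,"y":0,"z":0,"yaw":0,"gripper":-1},{"x":0,"y":0,"z":0,"yaw":0,"gripper":-1},{"x":0,"y":0,"z":0,"yaw":0,"gripper":-1}]'
python3 -m inch '[{"x":0,"y":0,"z":0,"yaw":0,"gripper":-1},{"x":0,"y":0,"z":0,"yaw":0,"gripper":-1},{"x":0,"y":0,"z":0,"yaw":0,"gripper":-1},{"x":0,"y":0,"z":0,"yaw":0,"gripper":-1},{"x":0,"y":0,"z":0,"yaw":0,"gripper":-1},{"x":0,"y":0,"z":0,"yaw":0,"gripper":-1},{"x":0,"y":0,"z":0,"yaw":0,"gripper":-1},{"x":0,"y":0,"z":0,"yaw":0,"gripper":-1}]'
python3 - <<'E'
from h import *
board()
a=grab('top')['pixels'][100:270,195:445]; b=grab('side')['pixels'][190:360,220:400]
r=lambda i,w,h:cv2.resize(i[...,::-1],(w,h),interpolation=cv2.INTER_CUBIC)
cv2.imwrite('pics/c5.png',np.hstack([r(a,450,306),r(b,324,306)]))
E
```

```text
time_s: 12.57
ee_pos: [651.3, -118.5, 73.7]
ee_rot: [180.0, -0.1, 15.3]
force: [-5.0, 1.0, 19.2]
gripper_width: 0.6
time_s: 13.23
ee_pos: [651.3, -118.5, 73.7]
ee_rot: [180.0, -0.1, 15.3]
force: [-4.5, 2.1, 18.6]
gripper_width: 0.1
board green jig x [144.5 206. ] y [-26.   25.7] mean of ends 175.3
```

View pics/c5.png

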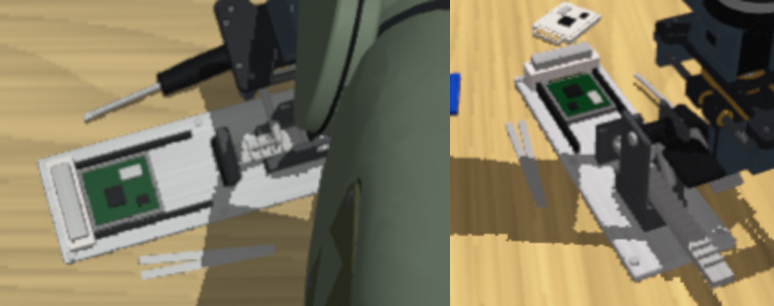

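The jaw has slid back past its starting place (from ~(218,158) to ~(228,157)), about 8 mm, so it is fully back. The board stayed home. I'll lift off and check.

```bash
python3 -m inch '[{"x":0,"y":0,"z":-0.8,"yaw":0,"gripper":-1},{"x":0,"y":0,"z":-1,"yaw":0,"gripper":-1},{"x":0,"y":0,"z":-1,"yaw":0,"gripper":-1},{"x":0,"y":0,"z":-2,"yaw":0,"gripper":-1},{"x":0,"y":0,"z":-2,"yaw":0,"gripper":-1},{"x":0,"y":0,"z":-2,"yaw":0,"gripper":-1},{"x":0,"y":0,"z":-2,"yaw":0,"gripper":-1},{"x":0,"y":2,"z":-1,"yaw":0,"gripper":-1},{"x":0,"y":2,"z":0,"yaw":0,"gripper":-1},{"x":0,"y":2,"z":0,"yaw":0,"gripper":-1},{"x":0,"y":2,"z":0,"yaw":0,"gripper":-1},{"x":0,"y":2,"z":0,"yaw":0,"gripper":-1}]'
python3 -m inch '[{"x":-1,"y":2,"z":0,"yaw":0,"gripper":-1},{"x":-1,"y":2,"z":0,"yaw":0,"gripper":-1},{"x":-1,"y":2,"z":0,"yaw":0,"gripper":-1},{"x":-1,"y":2,"z":0,"yaw":0,"gripper":-1},{"x":-1,"y":2,"z":0,"yaw":0,"gripper":-1},{"x":0,"y":0,"z":0,"yaw":0,"gripper":-1},{"x":0,"y":0,"z":0,"yaw":0,"gripper":-1},{"x":0,"y":0,"z":0,"yaw":0,"gripper":-1}]'
python3 -c "from h import *;board('p6')"
```

```text
time_s: 14.38
ee_pos: [677.0, -215.8, 187.8]
ee_rot: [-180.0, 0.1, 15.3]
force: [0.5, -0.7, -0.1]
gripper_width: 0.4
time_s: 15.05
ee_pos: [655.3, -324.2, 187.6]
ee_rot: [-179.9, 0.0, 15.3]
force: [0.5, 0.0, 0.8]
gripper_width: 0.4
board green jig x [144.7 205.8] y [-25.8  25.5] mean of ends 175.3
```

View pics/p6.png

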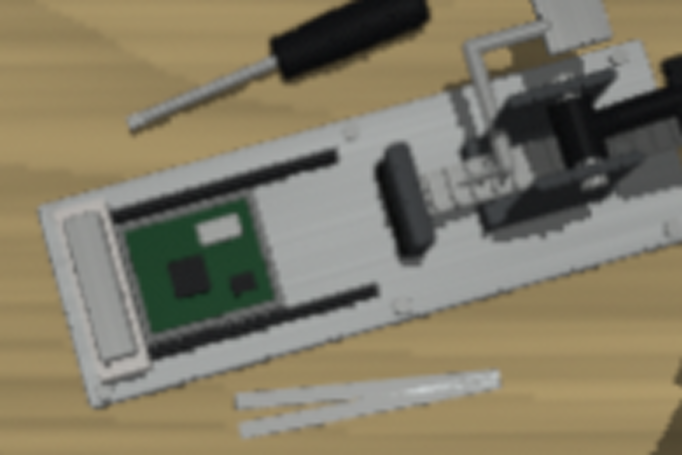

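```bash
python3 -c "from h import *;print(env.job_done())"
```

```text
the job is handed in; nothing more can be done
None
```

The board is plugged fully into its socket, the jaw has slid all the way back, and I handed the job in at about 15 s of the 45 s allowed.

- **Pumping:** I pressed the trigger with the closed fingertips: two full strokes, then a third that stopped hard part way with the tongue hidden. Vertical force at the stops reached 25 N. I let the trigger spring back before going to the release.
- **Release:** I pressed the release lever to its stop at about 19 N and held it for just under 2 s. The jaw moved back about 60 mm, to roughly 8 mm behind where it started, which matches a 7 mm start and fully back.
- **Last checks:** the board measured at x ≈ 175.3 mm in the jig's frame (home is 175), and it did not move during the release. The wrist force read about zero, with the arm clear of the jig. The release lever looked back at rest; the trigger was partly out of that last crop, but I saw it back up after the last stroke.

No check failed or disagreed. My early board readings (before it was home) included part of the tongue, so I used those only for how far it had moved.

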